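# Shut the turbidity meter's lid and take a reading

## Robot

A 6-joint arm with a two-finger parallel gripper is mounted at the origin on a cart in front of the work surface, level with it; the furniture and walls round the work are solid. World frame = base frame: x ahead of the robot, y to its left, z up, the work surface at z = 0. Lengths are in mm, angles in rad, forces in N, time in s.
With the tool pointing down it reaches from about 250 to 800 mm from the base axis. Payload 8.5 kg.
Tool frame: the origin (TCP) lies midway between the tips of the shut fingers; the grasp point (between the pads) lies 19 mm behind it; z points along the fingers, y is the line along which they close (so a half turn about z gives the same grasp; the last joint's range is limited). The gripper opens to 85 mm and grips with 20 to 120 N. Pads are 22 mm wide; open, the fingers measure 114 mm over their backs; the gripper's body (76 mm by 85 mm) begins 54 mm behind the grasp point. The pads swing forward as they close: fully open they stand 13 mm farther back than shut.
Start: joints at [-1.201, 0.238, -0.013, 1.319, 0, 1.571], TCP at [189.732, -489.469, 231.276] pointing down, gripper open.
Joint ranges: [-2.66, 2.66], [-1.03, 1.9], [-1.14, 1.46], [-1.82, 2.27], [-1.45, 1.34], [-3.14, 3.14]. Speed limits (rad/s): [2.22, 2.22, 2.79, 3.14, 3.14, 3.14].

## Interface

Orientations are given as a unit quaternion [w, x, y, z].
In Python, from bench import read_state, capture, close_job gives the robot as it stands.
- The arm moves only by the tool apply_moves, never from a script. Its argument "deltas" is text: rows parted by semicolons, each of 7 numbers parted by spaces: the shift along the tool's x, y, z in units of 30 mm (1.0 is 30 mm), then the turn, a rotation vector about the tool's x, y, z in units of 10 degrees (1.0 is 10 degrees), then the finger opening in mm, from 0 to 85.4. In form: tx ty tz rx ry rz gripper; .... A call has 1 to 10 rows; each row shifts and turns the commanded pose from where the row before left it, along the tool's axes as they then stand; what a row does not reach is not made up. A row lasts 1/8 s, in which the tool goes at most 62.5 mm and 10.7 degrees, less where a joint would pass 70% of its speed; a pose out of reach is approached as far as the arm can. A call is refused whole if a number of a shift passes 1 or a number of a turn 1, either way. A call with a gripper value outside its range is refused whole. The fingers move at their own pace and stop on an object; "newtons" is the grip in N (left out, the last holds). Time passes only in rows, so rows that do not move let the fingers close. It gives the time, the measured TCP pose, the force, the opening and the grip force at its end, in the units of the state.
- read_state(): the state, without advancing time (a new reading comes with each control period).
- capture(name): name is "side" or "top" or "wrist"; returns a dict with "pixels" (480x640x3 uint8, red, green, blue), "vertical_fov" (degrees; the focal length in pixels is half the picture's height over the tangent of half this angle, whatever the lens; pixels are square), "cx", "cy" (the principal point, pixels), "k1" (the pictures are not rectified: a ray, as slopes to the right and down, at radius r is drawn at 1 + k1 r^2 times it, then the intrinsics apply), "cam_to_world" (4x4, takes a point from camera to world coordinates); the wrist camera has in their place "hand_eye" (4x4, takes a point from camera to tool coordinates, whose origin is the TCP and whose axes are the flange's). Camera axes: x right, y down, z forward; pixel columns grow to the right and rows downward; lengths in mm; the calibration is good to about 2 mm. A picture is of the moment at which its call begins: read the wrist's pose just before it. There is no depth.
- close_job(): hands the job in; it is judged then, once.
The state is a dict: "time_s": time; "joints": joint angles; "dq": joint speeds; "joint_efforts": joint torques, N m; "tool_pos": TCP position; "eef_rot": TCP orientation; "ft_force": force on the tool from outside, world axes, zero at the start; "ft_torque": the same for the moment, N m; "opening": finger opening in mm; "gripper_force": force on a finger pad.
Only numpy, scipy, OpenCV 4.12 (cv2) and the standard library are available. Lean on these libraries where they do the work, as an engineer would, in place of code of your own. Each camera call takes 0.05 s, during which the arm holds its last target. There are 200 camera calls.

## Task

The sample vial already stands in the turbidity meter. With the fingertips, push the meter's black lid shut over it so that no stray light gets in, then press the oblong read key gently all the way down, let it come up again and draw back. Press neither round key, lift nothing, do not shove the meter along, and leave the vials, the beaker and the sample tube as they stand.

Things in the scene. Friction and masses are not known exactly. Their poses are not given: they have to be found in the camera images.
- meter: portable turbidity meter, white and grey plastic, 1.8 kg, loose on rubber feet, 210 (x) x 150 (y) x 72 mm without lid. Origin under its middle, x to its back, y to its left, z up; the front with the keys faces roughly the robot. The key panel rises from 50 mm at the front edge (x = -105 mm) to 72 mm at x = 0 (0.207 rad), with a display behind the keys; from there back the deck is level.
- lid (a joint): angle of the hollow black lid of the meter: 0 = shut, lying on the deck; grows as it opens up and back (1.57 = upright, stop at 1.75). It stands partly open at the start. The hinge is stiff (0.07 N m): the lid stays wherever it is left, and must be pushed the whole way, onto a thin foam seal that yields 1 or 2 mm per 10 N.
- lid_hinge (a point): middle of the lid's hinge line on the meter, 97 mm behind the meter's origin and 72.5 mm up; the hinge runs along the meter's y and does not move with the lid.
- lid_front_top (a point): moves with the lid: middle of the front edge of its outer (top) face, 88 mm from the hinge line along the lid and 22 mm above the lid's rim plane through the hinge. The lid is 88 x 90 (along the hinge) x 22 mm, 3 mm walls, open below; a small finger tab sticks out 7 mm at the rim below this edge.
- key_oblong (a joint): travel of the oblong read key (m), the rightmost of the row: 0 = up, 0.004 = fully down; a spring pushes it back, 1 N at the start and 4 N fully down. It moves along the normal of the sloping panel.
- key_oblong_top (a point): centre of the top of the oblong key, which is 16 mm deep x 34 mm wide (along the meter's y), black, and stands 7 mm proud of the panel; the point's z is the panel's normal. 75 mm in front of and 36 mm right of the meter's origin.
- key_round_inner (a joint): travel of the round key next to the oblong one (m): 0 = up, 0.004 = down. Leave it alone.
- key_round_inner_top (a point): centre of the top of that key, 16 mm across, black, 7 mm proud, 54 mm left of the oblong key's centre.
- key_round_outer (a joint): travel of the leftmost round key (m): 0 = up, 0.004 = down. Leave it alone.
- key_round_outer_top (a point): centre of the top of that key, 16 mm across, black, 7 mm proud, 86 mm left of the oblong key's centre.
- well_floor (a point): centre of the floor of the round well (17.5 mm across, 34 mm deep) in the meter's deck under the lid, 50 mm behind the meter's origin and 37 mm up.
- vial_in_well: small glass vial with a blue screw cap, 15 mm across, 47 mm high, standing loose in the well; its cap shows 13 mm above the deck. Origin at the centre of its underside. The shut lid clears it.
- spare_vial: small glass vial with a black screw cap, 15 mm across, 47 mm high, standing on the bench beside the meter. Origin at the centre of its underside.
- beaker: small clear beaker, 45 mm across, 58 mm high, on the bench beside the meter. Origin at the centre of its underside.
- sample_tube: clear sample tube with a blue screw cap, 36 mm across, 112 mm high, standing on the bench beside the meter. Origin at the centre of its underside.
There are look-alikes about, which are no part of the job. What is shaped like the sample_tube but red is not meant.

How it is judged (in metres and radians):
On the way, in this order (a step that is already met when the one before it is completed fails the run):
1. the lid is shut (value of joint lid below 0.05 rad and value of joint key_oblong below 0.0015 m), for 0.2 s.
2. with the lid shut, the fingers press the oblong key down (value of joint key_oblong above 0.003 m and value of joint lid below 0.05 rad and contact force between the fingers and key_oblong above 0.5 N), for 0.05 s.
At the end, for the whole second after the job is handed in: Lid shut (within 0.05 rad); oblong key pressed 3 mm or more with the lid shut and up again, round keys up; meter moved under 15 mm, level and at rest; vial in its well; spare vial, beaker and sample tube upright within 10 mm of where they stood (value of joint lid below 0.05 rad and value of joint each of key_oblong, key_round_inner, key_round_outer below 0.001 m and distance of meter from where it was at the start of the episode below 0.015 m and angle between meter's own z axis and vertical below 0.05 rad and linear speed of meter below 0.02 m/s and distance between vial_in_well and well_floor below 0.006 m and distance of each of spare_vial, beaker, sample_tube from where it was at the start of the episode below 0.01 m and angle between each of spare_vial, beaker, sample_tube's own z axis and vertical below 0.1 rad); the robot touches nothing.
It fails at once if a round key is pressed more than 1.5 mm (value of joint any of key_round_inner, key_round_outer above 0.0015 m).
It fails at once if the oblong key is pressed while the lid is still open (value of joint key_oblong above 0.0015 m and value of joint lid above 0.08 rad).
It fails at once if the meter is shoved 15 mm or more, lifted or tipped (distance of meter from where it was at the start of the episode above 0.015 m or angle between meter's own z axis and vertical above 0.08 rad or height (world z) of meter above 0.008 m).
It fails at once if the robot presses on the meter, its lid or a key with more than 30 N (contact force between any of the fingers, the arm and meter above 30 N).
It fails at once if the spare vial, beaker or sample tube is moved more than 10 mm, lifted or knocked over, or the vial leaves its place in the well (distance between vial_in_well and well_floor above 0.008 m or distance of any of spare_vial, beaker, sample_tube from where it was at the start of the episode above 0.01 m or angle between any of spare_vial, beaker, sample_tube's own z axis and vertical above 0.2 rad).
It also fails if it takes over 40 s, if anything falls off the work surface, if the arm or the gripper's body presses on something with over 40 N, if the wrist force passes 120 N, or if a joint passes its speed limit or range.

## Working session

There is one attempt and no reset: what is moved stays moved. The work goes in short steps, Python scripts to look and compute and a tool call to move; the robot and the scene stay as the last step left them, time stands still between calls to the robot, and variables do not carry over. Pictures are saved under pics/ and viewed, at most 10 in all, crops included, and the job is handed in when it is done.

Besides the shell and the picture viewer there is one more tool, called after ">>>" by a JSON object that holds its "name" and its "arguments". apply_moves: Moves the arm, as the interface text tells. Its arguments: {"type":"object","properties":{"deltas":{"type":"string"},"newtons":{"type":"number"}},"required":["deltas"]}

```bash
ls; mkdir -p pics; python3 - <<'E'
from bench import *
import cv2,json,pickle
s=read_state();print(s)
for n in("side","top"):
    c=capture(n);cv2.imwrite(f"pics/{n}0.png",c["pixels"][:,:,::-1]);pickle.dump(c,open(f"{n}.pkl","wb"))
    print(n,{k:(v.round(3).tolist() if hasattr(v,'round') and hasattr(v,'tolist') else v) for k,v in c.items() if k!="pixels"})
E
```

```text
pics
{'time_s': 0.0, 'joints': array([-1.20097944e+00,  2.38784421e-01, -1.42537131e-02,  1.31921370e+00,
       -1.39228516e-05,  1.57083886e+00]), 'dq': array([-1.25847740e-03, -1.10907953e-03, -8.14322666e-05, -1.20717168e-03,
        1.54547928e-03, -1.51375093e-03]), 'joint_efforts': array([-8.14405644e-05, -5.38781977e+01,  3.46436012e+01,  1.86289754e-02,
        4.55486358e-06, -5.74802286e-06]), 'tool_pos': array([ 189.60208533, -489.11501577,  230.67593564]), 'eef_rot': array([-7.14065162e-04,  9.82956737e-01,  1.83835589e-01, -1.40660274e-04]), 'ft_force': array([0.59778414, 0.25092635, 0.43536931]), 'ft_torque': array([ 0.02167703,  0.02061828, -0.01912844]), 'gripper_force': 0.0, 'opening': 85.28229597506689}
side {'vertical_fov': 42.93783821613276, 'cx': 322.48320286504855, 'cy': 248.10413802382496, 'k1': -0.13199121730173144, 'cam_to_world': [[-0.996, -0.019, 0.085, 460.485], [-0.083, 0.499, -0.862, 776.794], [-0.026, -0.866, -0.499, 536.376], [0.0, 0.0, 0.0, 1.0]]}
top {'vertical_fov': 43.27268260506152, 'cx': 321.2986451806357, 'cy': 229.06481908990156, 'k1': -0.06922331673587931, 'cam_to_world': [[0.01, -0.982, 0.188, 352.062], [-1.0, -0.014, -0.021, 37.985], [0.023, -0.188, -0.982, 1153.024], [0.0, 0.0, 0.0, 1.0]]}
```

View pics/side0.png

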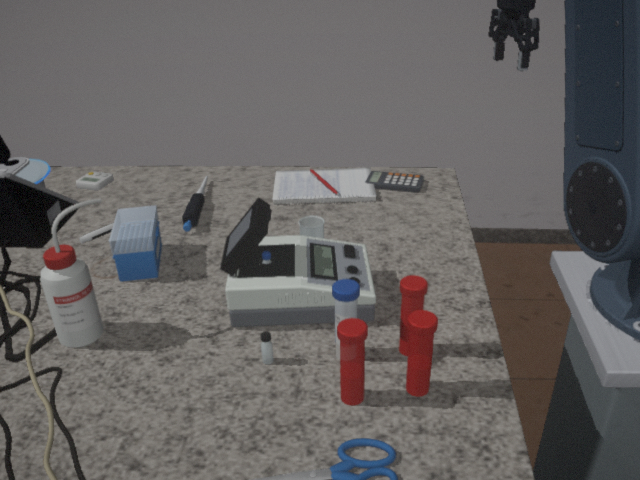

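View pics/top0.png

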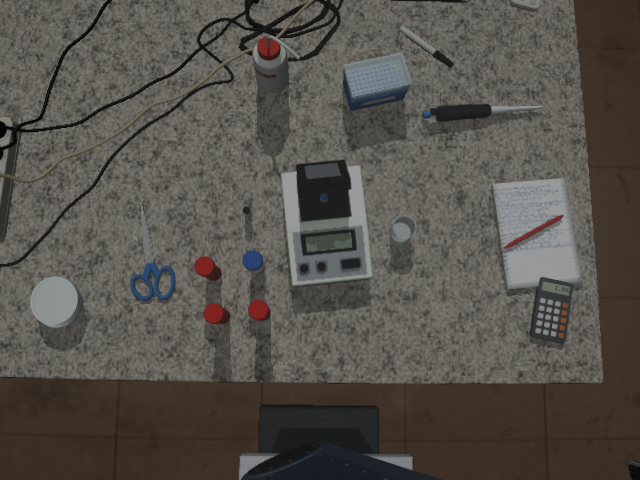

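The top view shows the meter around (327,225), with its oblong key at about (351,264), round keys at (321,267) and (304,269), and the lid at (323,188). The beaker is at (401,232), the blue tube at (252,261), the spare vial at (247,211), and the red look-alike tubes at (205,267), (215,313) and (259,310). In the side view the lid is at (247,238), about 60–70° open. Next I'll take a close crop of both views.

```bash
python3 - <<'E'
import cv2,numpy as np
t=cv2.imread("pics/top0.png")[150:300,270:420];s=cv2.imread("pics/side0.png")[190:340,215:385]
a=cv2.resize(t,None,fx=4,fy=4,interpolation=2);cv2.imwrite("pics/tc.png",a)
cv2.imwrite("pics/sc.png",cv2.resize(s,None,fx=4,fy=4,interpolation=2))
E
```

```text
(no output)
```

View pics/tc.png

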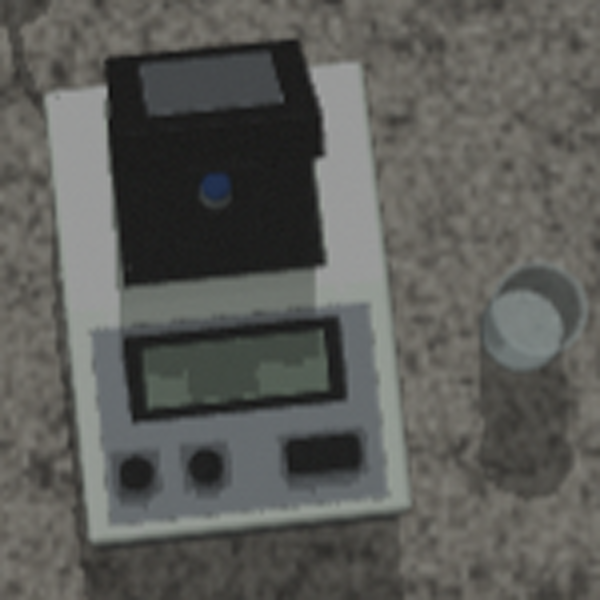

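View pics/sc.png

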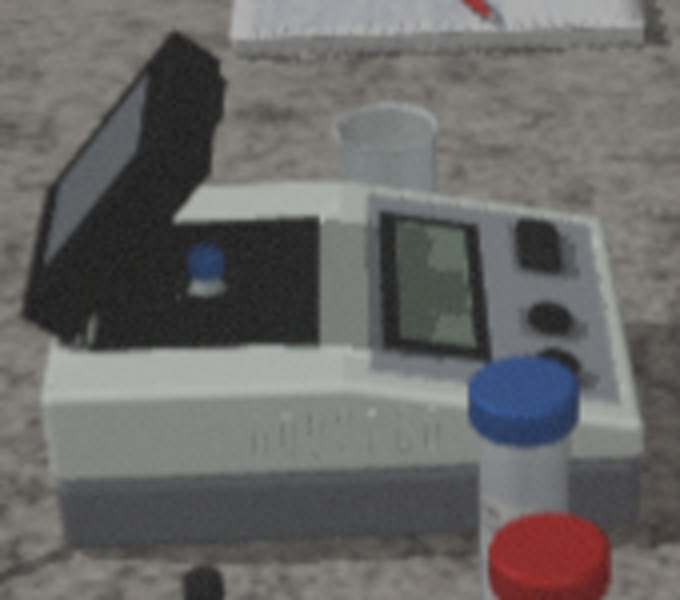

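Crop read-out (choice of keys confirmed: the wide rectangle rightmost is the oblong one). I fit the meter pose to the points, then the lid angle, and check with an overlay.

```bash
cat > h.py <<'E'
import numpy as np,pickle,cv2
from scipy.optimize import least_squares
def proj(c,P):
    T=np.array(c["cam_to_world"],float);p=(np.atleast_2d(P)-T[:3,3])@T[:3,:3]
    f=240/np.tan(np.radians(c["vertical_fov"])/2);s=p[:,:2]/p[:,2:];s=s*(1+c["k1"]*(s**2).sum(1,keepdims=True))
    return s*f+[c["cx"],c["cy"]]
def M(q,P): # meter -> world, q=[x,y,yaw]
    P=np.atleast_2d(P).astype(float);c,s=np.cos(q[2]),np.sin(q[2])
    return P@np.array([[c,-s,0],[s,c,0],[0,0,1]]).T+[q[0],q[1],0]
def lid(th,P): # (u along lid from hinge to front, y, h above rim) -> meter
    P=np.atleast_2d(P).astype(float);u,y,h=P.T
    return np.c_[97-u*np.cos(th)+h*np.sin(th),y,72.5+u*np.sin(th)+h*np.cos(th)]
def key(y): # key top centre
    n=np.array([-np.sin(.207),0,np.cos(.207)]);return np.array([-75,y,72-75*np.tan(.207)])+7*n*1
E
python3 - <<'E'
from h import *
ct=pickle.load(open("top.pkl","rb"));cs=pickle.load(open("side.pkl","rb"))
cv=lambda p,o:(np.array(p)+.5)/4-.5+o
T=[((48,95),(105,75,72)),((362,65),(105,-75,72)),((92,543),(-105,75,50)),((410,508),(-105,-75,50)),((323,455),key(-36)),((206,466),key(18)),((137,472),key(50)),((215,183),(50,0,85))]
S=[((538,245),key(-36)),((550,318),key(18)),((205,258),(50,0,80)),((640,428),(-105,75,50)),((597,216),(-105,-75,50))]
def res(q):
    return np.r_[(proj(ct,M(q,[p for _,p in T]))-[cv(a,[270,150]) for a,_ in T]).ravel(),(proj(cs,M(q,[p for _,p in S]))-[cv(a,[215,190]) for a,_ in S]).ravel()]
r=least_squares(res,[450,0,0],loss="soft_l1");q=r.x;print(q,res(q).reshape(-1,2).round(1).tolist())
def rl(t):return (proj(cs,M(q,lid(t[0],(88,-45,22))))-cv((175,35),[215,190])).ravel()
for t0 in(.7,1.,1.3):
    l=least_squares(rl,[t0]);print(l.x,l.fun)
th=l.x[0]
E
```

```text
[570.84681221   5.44058273  -6.16856523] [[-1.5, -1.7], [0.3, -1.8], [-1.3, 0.2], [0.7, 0.6], [0.1, -0.3], [-0.2, -0.1], [-0.5, 0.2], [0.4, -0.6], [0.3, -1.6], [-0.2, -1.5], [-0.2, 0.7], [0.6, -0.4], [1.5, -0.1]]
[0.86772126] [ 0.62396535 -1.58422723]
[0.86772138] [ 0.62395829 -1.58423001]
[0.86772133] [ 0.62396161 -1.5842287 ]
```

```bash
cat >> h.py <<'E'
q=np.array([570.8,5.4,.1146]);th0=.87
E
python3 - <<'E'
from h import *
out=[]
for n,o,w in(("top",(270,150),150),("side",(215,190),150)):
    c=pickle.load(open(n+".pkl","rb"));im=cv2.resize(np.ascontiguousarray(c["pixels"][o[1]:o[1]+150,o[0]:o[0]+w,::-1]),None,fx=2.66,fy=2.66,interpolation=2)
    im=cv2.convertScaleAbs(im,alpha=1.6)
    def L(P,col): 
        p=((proj(c,M(q,P))-o+.5)*2.66).astype(int);cv2.polylines(im,[p],True,col,1)
    for h in(0,22):L(lid(th0,[(0,45,h),(88,45,h),(88,-45,h),(0,-45,h)]),(0,0,255) if h else (0,255,255))
    L([(105,75,72),(0,75,72),(-105,75,50),(-105,-75,50),(0,-75,72),(105,-75,72)],(0,255,0))
    k=key(-36);d=np.array([8*np.cos(.207),0,8*np.sin(.207)]);e=np.array([0,17,0]);L([k+d+e,k+d-e,k-d-e,k-d+e],(255,255,0))
    out.append(im)
cv2.imwrite("pics/ov.png",np.hstack(out))
E
```

```text
(no output)
```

View pics/ov.png

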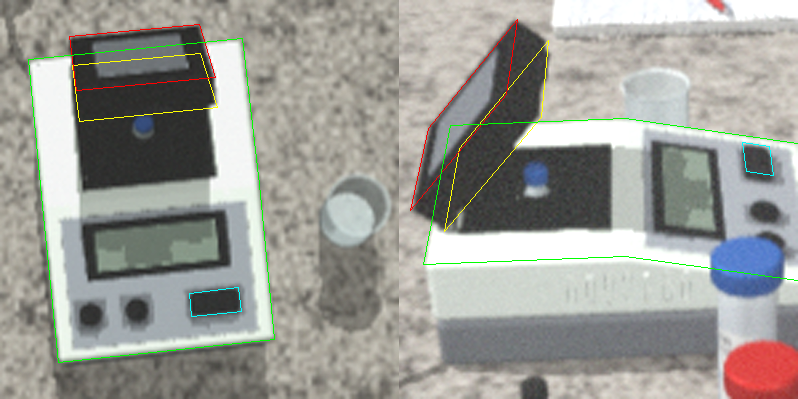

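The overlay fits: meter at (571, 5), yaw 0.115, lid at 0.87 rad. I'll shut the fingers and travel at height 230 to a point above and behind the lid. After that I'll turn the tool so its x axis lies along the meter's y.

>>> {"name": "apply_moves", "arguments": {"deltas": "0.4 -0.2 0 0 0 0 0; 0.93 -0.458 0 0 0 0 0; 0.93 -0.458 0 0 0 0 0; 0.93 -0.458 0 0 0 0 0; 0.93 -0.458 0 0 0 0 0; 0.93 -0.458 0 0 0 0 0; 0.93 -0.458 0 0 0 0 0; 0.93 -0.458 0 0 0 0 0; 0.93 -0.458 0 0 0 0 0; 0.93 -0.458 0 0 0 0 0", "newtons": 20}}

```text
time_s: 1.35
tool_pos: [388.8, -271.8, 231.2]
eef_rot: [-0.0, 0.983, 0.184, -0.0]
ft_force: [0.5, -0.3, -0.0]
opening: -0.2
gripper_force: 0.0
```

>>> {"name": "apply_moves", "arguments": {"deltas": "0.93 -0.458 0 0 0 0 0; 0.93 -0.458 0 0 0 0 0; 0.93 -0.458 0 0 0 0 0; 0.93 -0.458 0 0 0 0 0; 0.93 -0.458 0 0 0 0 0; 0.93 -0.458 0 0 0 0 0; 0.93 -0.458 0 0 0 0 0; 0.93 -0.458 0 0 0 0 0; 0.93 -0.458 0 0 0 0 0; 0.93 -0.458 0 0 0 0 0"}}

```text
time_s: 2.6
tool_pos: [598.9, -42.8, 231.2]
eef_rot: [-0.0, 0.983, 0.184, -0.0]
ft_force: [-0.2, -1.4, -0.2]
opening: 0.2
gripper_force: 0.0
```

>>> {"name": "apply_moves", "arguments": {"deltas": "0.93 -0.458 0 0 0 0 0; 0.93 -0.458 0 0 0 0 0; 0 0 0 0 0 -0.94 0; 0 0 0 0 0 -0.94 0; 0 0 0 0 0 -0.94 0; 0 0 0 0 0 -0.94 0; 0 0 0 0 0 -0.94 0; 0 0 0 0 0 -0.94 0; 0 0 0 0 0 -0.94 0; 0 0 0 0 0 -0.94 0"}}

```text
time_s: 3.85
tool_pos: [640.3, 2.1, 231.1]
eef_rot: [-0.0, 0.664, 0.747, -0.0]
ft_force: [-0.4, -0.1, -0.2]
opening: -0.0
gripper_force: 0.0
```

```bash
cat >> h.py <<'E'
from scipy.spatial.transform import Rotation as R
def where(s):
    r=R.from_quat(np.roll(s["eef_rot"],-1)).as_matrix();c,sn=np.cos(q[2]),np.sin(q[2]);Z=np.array([[c,sn,0],[-sn,c,0],[0,0,1]])
    p=Z@(s["tool_pos"]-[q[0],q[1],0]);print("t",round(s["time_s"],2),"meter-frame TCP",p.round(1),"F",s["ft_force"].round(2),"open",round(s["opening"],1));print((Z@r).round(3).tolist())
    return p,Z@r
E
python3 - <<'E'
from h import *
from bench import *
s=read_state();where(s);print(s["joints"].round(2));c=capture("wrist")
cv2.imwrite("pics/w1.png",c["pixels"][:,:,::-1]);print(np.array(c["hand_eye"]).round(2).tolist())
E
```

```text
t 3.85 meter-frame TCP [ 68.6 -11.2 231.1] F [-0.39 -0.1  -0.19] open -0.0
[[-0.003, 1.0, -0.001], [1.0, 0.003, 0.0], [0.0, -0.001, -1.0]]
[0.   0.44 0.29 1.42 0.   1.46]
[[-0.0, -0.96, -0.27, 67.6], [1.0, -0.0, 0.0, -1.04], [-0.0, -0.27, 0.96, -142.91], [0.0, 0.0, 0.0, 1.0]]
```

Aligned. Next: centre over the lid and go down behind it to about z=150.

>>> {"name": "apply_moves", "arguments": {"deltas": "0.37 0.5 0 0 0 0 0; 0 0 0.7 0 0 0 0; 0 0 0.7 0 0 0 0; 0 0 0.7 0 0 0 0; 0 0 0.3 0 0 0 0; 0 0 0.3 0 0 0 0; 0 0 0.1 0 0 0 0"}}

```text
time_s: 4.78
tool_pos: [654.4, 14.1, 147.2]
eef_rot: [-0.0, 0.667, 0.745, 0.0]
ft_force: [-0.5, 0.5, -0.1]
opening: -0.0
gripper_force: 0.0
```

```bash
python3 - <<'E'
from h import *
from bench import *
where(read_state());c=capture("side")
cv2.imwrite("pics/s2.png",cv2.resize(c["pixels"][100:340,180:420,::-1],None,fx=2.5,fy=2.5,interpolation=2))
E
```

```text
t 4.78 meter-frame TCP [ 84.1  -0.9 147.2] F [-0.47  0.54 -0.08] open -0.0
[[0.004, 1.0, -0.0], [1.0, -0.004, 0.0], [0.0, -0.0, -1.0]]
```

View pics/s2.png

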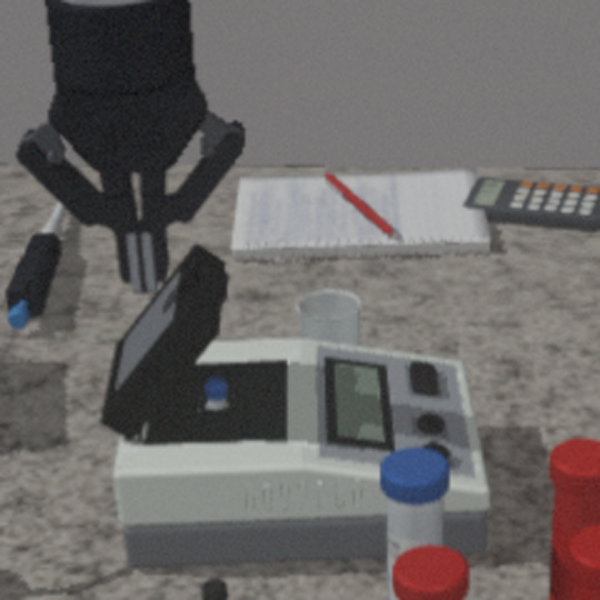

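The shut fingers stand behind the lid's upper part, tip at (140,288), clear of everything else. I'll go down to contact and follow the lid's arc.

>>> {"name": "apply_moves", "arguments": {"deltas": "0 0 0.2 0 0 0 0; 0 0 0.2 0 0 0 0; 0 -0.12 0.07 0 0 0 0; 0 -0.12 0.07 0 0 0 0; 0 -0.14 0.09 0 0 0 0; 0 -0.14 0.09 0 0 0 0; 0 -0.12 0.1 0 0 0 0; 0 -0.12 0.1 0 0 0 0"}}

```text
time_s: 5.82
tool_pos: [631.4, 11.4, 119.5]
eef_rot: [-0.0, 0.667, 0.745, -0.0]
ft_force: [-0.8, 0.0, 1.5]
opening: 0.2
gripper_force: 0.7
```

```bash
python3 - <<'E'
from h import *
from bench import *
where(read_state());c=capture("side")
cv2.imwrite("pics/s3.png",cv2.resize(c["pixels"][160:340,180:420,::-1],None,fx=2.5,fy=2.5,interpolation=2))
E
```

```text
t 5.83 meter-frame TCP [ 60.9  -1.  119.5] F [-0.77  0.02  1.49] open 0.2
[[0.003, 1.0, -0.0], [1.0, -0.003, 0.0], [0.0, -0.0, -1.0]]
```

View pics/s3.png

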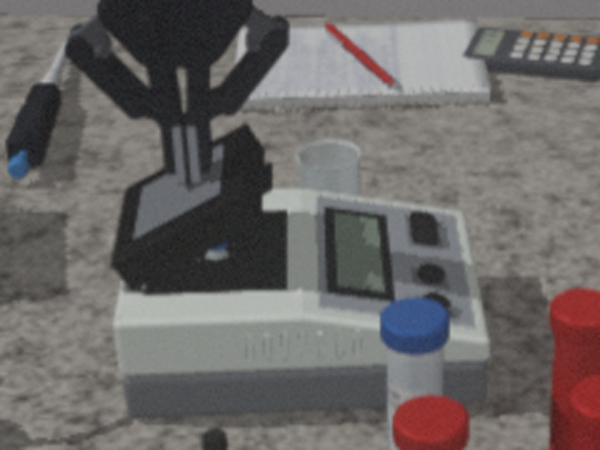

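The fingertips rest on the lid's top face at (195,180), and the lid is closing with only about 1.5 N. I'll continue along the arc.

>>> {"name": "apply_moves", "arguments": {"deltas": "0 -0.11 0.12 0 0 0 0; 0 -0.11 0.13 0 0 0 0; 0 -0.09 0.13 0 0 0 0; 0 -0.09 0.14 0 0 0 0; 0 -0.05 0.1 0 0 0 0; 0 -0.04 0.1 0 0 0 0; 0 0 0.05 0 0 0 0"}}

```text
time_s: 6.75
tool_pos: [617.0, 9.8, 96.4]
eef_rot: [-0.0, 0.667, 0.745, -0.0]
ft_force: [-1.3, 0.1, 1.3]
opening: 0.2
gripper_force: 0.5
```

>>> {"name": "apply_moves", "arguments": {"deltas": "0 0 0.04 0 0 0 0; 0 0 0.03 0 0 0 0; 0 0 0 0 0 0 0"}}

```text
time_s: 7.12
tool_pos: [617.2, 9.8, 94.6]
eef_rot: [0.0, 0.667, 0.745, 0.0]
ft_force: [-0.9, -0.7, 1.4]
opening: -0.1
gripper_force: 0.9
```

>>> {"name": "apply_moves", "arguments": {"deltas": "0 0 0.03 0 0 0 0; 0 0 0.03 0 0 0 0; 0 0 0 0 0 0 0"}}

```text
time_s: 7.5
tool_pos: [617.3, 9.8, 94.4]
eef_rot: [0.001, 0.667, 0.745, 0.001]
ft_force: [-5.2, -0.3, 15.2]
opening: -0.2
gripper_force: 7.5
```

Contact with the seal shows as 15 N at z=94.4, against 94.5 expected for a shut lid. I'll push a little more, then lift off and check.

>>> {"name": "apply_moves", "arguments": {"deltas": "0 0 0.015 0 0 0 0; 0 0 0 0 0 0 0; 0 0 0 0 0 0 0"}}

```text
time_s: 7.88
tool_pos: [617.4, 9.8, 94.3]
eef_rot: [0.001, 0.667, 0.745, 0.001]
ft_force: [-5.7, 0.4, 17.6]
opening: 0.0
gripper_force: 9.1
```

>>> {"name": "apply_moves", "arguments": {"deltas": "0 0 -0.1 0 0 0 0; 0 0 -0.3 0 0 0 0; 0 0 -0.9 0 0 0 0; 0 0 -0.9 0 0 0 0"}}

```text
time_s: 8.38
tool_pos: [617.1, 9.8, 159.0]
eef_rot: [-0.0, 0.667, 0.745, -0.0]
ft_force: [-0.3, -0.2, -0.9]
opening: 0.1
gripper_force: 0.0
```

```bash
python3 - <<'E'
from h import *
from bench import *
where(read_state());c=capture("side");o=np.array([215,170])
im=np.ascontiguousarray(cv2.resize(c["pixels"][170:340,215:385,::-1],None,fx=3.5,fy=3.5,interpolation=2));im=cv2.convertScaleAbs(im,alpha=1.6)
def L(P,col): cv2.polylines(im,[((proj(c,M(q,P))-o+.5)*3.5).astype(int)],True,col,1)
for h in(0,22):L(lid(0,[(0,45,h),(88,45,h),(88,-45,h),(0,-45,h)]),(0,0,255))
L(lid(.06,[(0,45,22),(88,45,22),(88,-45,22),(0,-45,22)]),(255,0,255))
L([(105,75,72),(0,75,72),(-105,75,50),(-105,-75,50),(0,-75,72),(105,-75,72)],(0,255,0))
k=key(-36);d=np.array([8*np.cos(.207),0,8*np.sin(.207)]);e=np.array([0,17,0]);L([k+d+e,k+d-e,k-d-e,k-d+e],(255,255,0))
cv2.imwrite("pics/s4.png",im)
E
```

```text
t 8.38 meter-frame TCP [ 46.5  -1.  159. ] F [-0.27 -0.23 -0.88] open 0.1
[[0.003, 1.0, -0.001], [1.0, -0.003, 0.0], [0.0, -0.001, -1.0]]
```

View pics/s4.png

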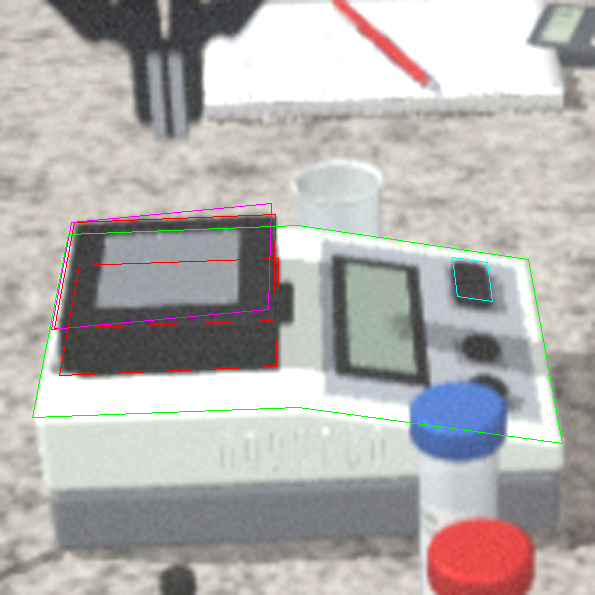

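The lid matches the shut model (red) to within about 0.01 rad; the 0.06 rad outline (magenta) is clearly off. The meter stands where it was and the oblong key is at (472,283). Next: move above the key and tilt the tool to the panel's normal.

>>> {"name": "apply_moves", "arguments": {"deltas": "-0.2 -0.8 0 0 0 0 0; -0.2 -0.8 0 0 0 0 0; -0.2 -0.8 0 0 0 0 0; -0.2 -0.8 0 0 0 0 0; -0.2 -0.8 0.3 0 0 0 0; -0.17 -0.55 0.67 0 0 0 0; 0 0 0 -0.6 0 0 0; 0 0 0 -0.59 0 0 0; 0 0 0 0 0 0 0"}}

```text
time_s: 9.55
tool_pos: [483.6, -40.4, 129.3]
eef_rot: [0.069, 0.663, 0.741, 0.077]
ft_force: [0.5, -0.6, -0.4]
opening: -0.2
gripper_force: 0.0
```

```bash
python3 - <<'E'
from h import *
from bench import *
p,r=where(read_state());d=key(-36)-p;print("key in tool axes, units",(r.T@d/30).round(3))
c=capture("wrist");H=np.array(c["hand_eye"],float)
c2=dict(c);T=np.eye(4);T[:3,:3]=r;T[:3,3]=p;c2["cam_to_world"]=T@H
im=np.ascontiguousarray(c["pixels"][:,:,::-1])
k=key(-36);d=np.array([8*np.cos(.207),0,8*np.sin(.207)]);e=np.array([0,17,0])
cv2.polylines(im,[proj(c2,[k+d+e,k+d-e,k-d-e,k-d+e]).astype(int)],True,(255,255,0),1)
cv2.imwrite("pics/w2.png",im)
E
```

```text
t 9.55 meter-frame TCP [-91.8 -35.5 129.3] F [ 0.5  -0.56 -0.37] open -0.2
[[0.004, 0.979, 0.206], [1.0, -0.004, -0.001], [0.0, 0.206, -0.979]]
key in tool axes, units [-0.015  0.048  2.264]
```

View pics/w2.png

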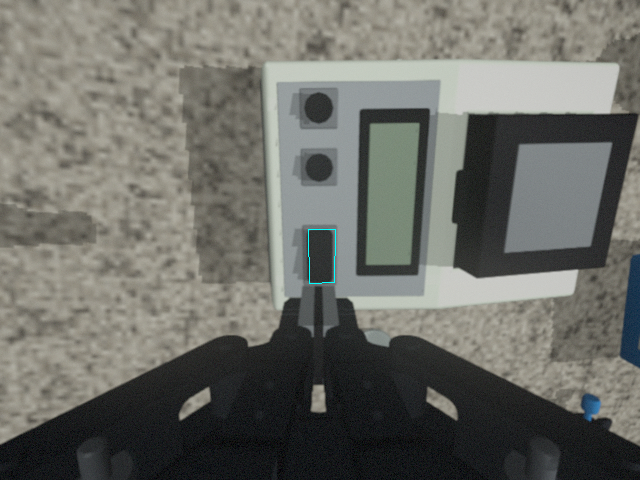

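The key outline matches exactly in the wrist view, at (321,256), and the tool is above it. I'll approach along the normal.

>>> {"name": "apply_moves", "arguments": {"deltas": "0 0.05 0.7 0 0 0 0; 0 0 0.7 0 0 0 0; 0 0 0.4 0 0 0 0; 0 0 0.2 0 0 0 0; 0 0 0.1 0 0 0 0; 0 0 0 0 0 0 0"}}

```text
time_s: 10.35
tool_pos: [500.0, -38.7, 68.1]
eef_rot: [0.069, 0.663, 0.741, 0.077]
ft_force: [0.1, 0.2, 1.5]
opening: -0.2
gripper_force: 0.0
```

>>> {"name": "apply_moves", "arguments": {"deltas": "0 0 0.06 0 0 0 0; 0 0 0.06 0 0 0 0; 0 0 0.04 0 0 0 0; 0 0 0 0 0 0 0"}}

```text
time_s: 10.85
tool_pos: [500.9, -38.6, 63.2]
eef_rot: [0.069, 0.663, 0.741, 0.077]
ft_force: [-0.2, 0.6, 1.6]
opening: 0.1
gripper_force: 0.7
```

>>> {"name": "apply_moves", "arguments": {"deltas": "0 0 0.04 0 0 0 0; 0 0 0.04 0 0 0 0; 0 0 0 0 0 0 0"}}

```text
time_s: 11.22
tool_pos: [501.3, -38.5, 60.8]
eef_rot: [0.069, 0.663, 0.741, 0.077]
ft_force: [-1.3, -0.2, 3.5]
opening: -0.1
gripper_force: 1.6
```

>>> {"name": "apply_moves", "arguments": {"deltas": "0 0 0.04 0 0 0 0; 0 0 0.03 0 0 0 0; 0 0 0 0 0 0 0"}}

```text
time_s: 11.6
tool_pos: [501.7, -38.5, 59.5]
eef_rot: [0.069, 0.663, 0.741, 0.077]
ft_force: [-6.4, 0.4, 15.1]
opening: -0.1
gripper_force: 8.5
```

The force rose gently to 4 N and then hit a hard stop about 4 mm down, so the key is fully down. I'll draw back.

>>> {"name": "apply_moves", "arguments": {"deltas": "0 0 -0.1 0 0 0 0; 0 0 -0.2 0 0 0 0; 0 0 -0.5 0 0 0 0; 0 0 -0.9 0 0 0 0; 0 0 -1 0 0 0 0; 0 0 -1 0 0 0 0; 0 0 -0.5 0 0 0 0; 0 0 0 0 0 0 0"}}

```text
time_s: 12.6
tool_pos: [476.3, -41.4, 183.0]
eef_rot: [0.07, 0.663, 0.741, 0.078]
ft_force: [0.2, -0.7, -0.5]
opening: -0.2
gripper_force: 0.0
```

```bash
python3 - <<'E'
from h import *
from bench import *
where(read_state());a=[]
for n,x,y in(("side",215,170),("top",270,150)):
    c=capture(n);a.append(cv2.resize(c["pixels"][y:y+150,x:x+150,::-1],None,fx=2.66,fy=2.66,interpolation=2))
    if n=="side":
        d=cv2.absdiff(cv2.imread("pics/side0.png"),c["pixels"][:,:,::-1].copy());print("tube/vial/meter base diff",d[280:330,335:358].mean(),d[330:362,260:272].mean(),d[305:325,235:330].mean())
cv2.imwrite("pics/fin.png",np.hstack(a))
E
```

```text
t 12.6 meter-frame TCP [-99.2 -35.7 183. ] F [ 0.24 -0.74 -0.46] open -0.2
[[0.003, 0.978, 0.208], [1.0, -0.003, -0.001], [-0.0, 0.208, -0.978]]
tube/vial/meter base diff 3.3246376811594205 3.3723958333333335 3.029298245614035
```

View pics/fin.png

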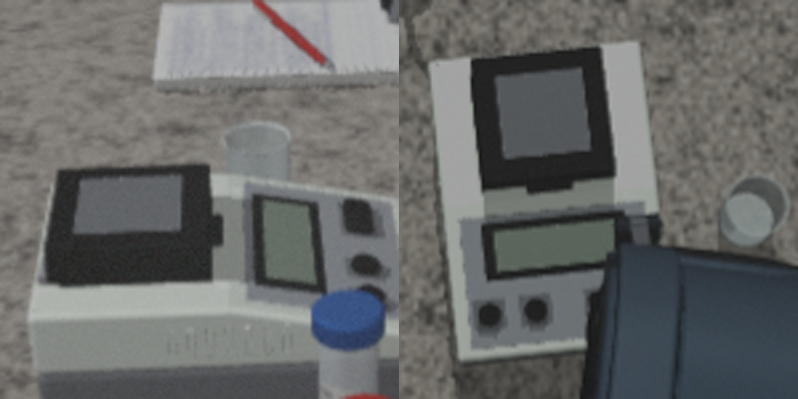

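The lid is shut and the oblong key is up again at (358,215). Both round keys are up, the meter, tube, vial and beaker haven't moved, and the arm is clear.

```bash
python3 -c "
from bench import *
print(close_job())"
```

```text
the job is handed in; nothing more can be done
None
```

I pushed the lid fully shut, pressed the oblong read key to its stop and let it come up again, then drew the arm clear and handed the job in; the hand-in returned no verdict.

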